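# Open the instrument steriliser

### The arm

A 6-joint arm with a two-finger parallel gripper is mounted at the origin on the work surface. World frame = base frame: x ahead of the robot, y to its left, z up, the work surface at z = 0. Lengths are in m, angles in degrees, forces in N, time in s.
With the tool pointing down it reaches from about 0.4 to 0.825 m from the base axis. Payload 7 kg.
Tool frame: the origin (TCP) lies midway between the tips of the shut fingers; the grasp point (between the pads) lies 19 mm behind it; z points along the fingers, y is the line along which they close (so a half turn about z gives the same grasp; the last joint's range is limited). The gripper opens to 88 mm and grips with 3 to 60 N. Pads are 19 mm wide; open, the fingers measure 130 mm over their backs; the gripper's body (78 mm by 193 mm) begins 47 mm behind the grasp point.
Start: joints at [-59.353, 20.546, 0.682, 0, -70.136, -16.507], TCP at [0.165, -0.655, 0.198] pointing down, gripper open.
Joint ranges: [-176.03, 176.03], [-82.01, 121.73], [-58.28, 71.71], [-173.87, 95.51], [-174.79, -0.11], [-173.66, 173.66]. Speed limits (degrees/s): [136.94, 136.94, 172.46, 180, 180, 180].

### API

Orientations are given as [roll, pitch, yaw] about the fixed x, y, z axes, in that order (R = Rz(yaw) Ry(pitch) Rx(roll)).
In Python, from plant import r gives the robot as it stands. The module is installed in compiled form; this text tells all that it offers.
- The arm moves only by the tool play_rows, never from a script. Its argument "rows" is a list of rows, each an object with "slide": the shift along the tool's x, y, z as a fraction of full scale, a list of three; "delta_rot": the turn, a rotation vector about the tool's x, y, z as a fraction of full scale, a list of three; "fingers": the opening, from -1 (shut) to 1 (fully open). In form: [{"slide": [x, y, z], "delta_rot": [rx, ry, rz], "fingers": fingers}, ...]. A call has 1 to 8 rows; each row shifts and turns the commanded pose from where the row before left it, along the tool's axes as they then stand; what a row does not reach is not made up. Full scale, the value 1, is 0.15 m for a shift and 0.08 rad for a turn. A row lasts 1/8 s, in which the tool goes at most 62.5 mm and 10.7 degrees, less where a joint would pass 70% of its speed; a pose out of reach is approached as far as the arm can. A call with a number of a shift or a turn outside -1 to 1 is refused whole. A call with a gripper value outside its range is refused whole. The fingers move at their own pace and stop on an object; "squeeze" is the grip in N (left out, the last holds). Time passes only in rows, so rows that do not move let the fingers close. It gives the time, the measured TCP pose, the force, the opening and the grip force at its end, in the units of the state.
- r.get_state(): the state, without advancing time (a new reading comes with each control period).
- r.capture(name): name is "scene" or "top" or "wrist"; returns a dict with "image" (384x512x3 uint8, blue, green, red), "fx", "fy", "cx", "cy" (pixels), "R" (3x3) and "t" (3): a world point X has camera coordinates R X + t; the wrist camera has in their place "T_tool_cam" (4x4, takes a point from camera to tool coordinates, whose origin is the TCP and whose axes are the flange's). Camera axes: x right, y down, z forward; pixel columns grow to the right and rows downward; lengths in m; the calibration is good to about 2 mm. A picture is of the moment at which its call begins: read the wrist's pose just before it. There is no depth.
- r.close_job(): hands the job in; it is judged then, once.
The state is a dict: "time_s": time; "joints": joint angles; "qd": joint speeds; "joint_torque": joint torques, N m; "tcp_pos": TCP position; "eef_rot": TCP orientation; "contact_force": force on the tool from outside, world axes, zero at the start; "moment": the same for the moment, N m; "gripper_width": finger opening in m; "gripper_force": force on a finger pad.
Only numpy, scipy, OpenCV 4.12 (cv2) and the standard library are available. Lean on these libraries where they do the work, as an engineer would, in place of code of your own. Each camera call takes 0.05 s, during which the arm holds its last target. There are 200 camera calls.

### The job

Open the wide, flat-topped instrument steriliser: lift the paddle that sticks out over the front of its lid, so that the hidden pawl inside lets go, then keep lifting and swing the lid up until it stands nearly upright, and let go. Leave the narrower unit beside it, the one with the dark dome on its lid, shut.

Things in the scene. Friction and masses are not known exactly. Their poses are not given: they have to be found in the camera images.
- steriliser: wide unit: fixed white open-topped casing 180 deep (x), 240 wide (y), 100 high, with a flat lid 20 thick on it (top at 120). Origin: centre of its underside, on the worktop. x points to its back, z up; turned up to 12 degrees. The dome-topped unit, across the robot's centre line, has the same build and depth but is 150 wide
- steriliser_paddle (a joint): lift of the paddle on the lid, rad: 0 rest, stop 0.65, pawl clear above 0.4; weak spring (3 N). Steel plate with a black grip block near its free end, 36 by 36, 18 high, 40 in front of the lid, free air below; pinch its sides (36 apart in y) from above. Shut, in steriliser axes: block centre (-130, 0, 126), pivot line along y through (-65, 0, 126)
- steriliser_lid (a joint): angle of the steriliser's lid, rad: 0 shut, 1.57 upright, stop 1.75. Hinge line along y through (90, 0, 100) in steriliser axes; the front, with the paddle, swings up and back. Locked while the paddle is down; then the stiff hinge takes 6 to 9 N at the paddle, and the lid stays where it is let go
- oiler_lid (a joint): angle of the lid of the narrower unit with the dark dome, rad: 0 shut; it is to stay shut

How it is judged:
By the outcome, as a careful person would: the job done as asked, in the order asked, and still so for the second after the job is handed in, with the robot touching nothing.
It also fails if it takes over 38 s, if anything falls off the work surface, if the arm or the gripper's body presses on something with over 40 N, if the wrist force passes 120 N, or if a joint passes its speed limit or range.

## Working session

There is one attempt and no reset: what is moved stays moved. The work goes in short steps, Python scripts to look and compute and a tool call to move; the robot and the scene stay as the last step left them, time stands still between calls to the robot, and variables do not carry over. Pictures are saved under pics/ and viewed, at most 12 in all, crops included, and the job is handed in when it is done.

Besides the shell and the picture viewer there is one more tool, called after ">>>" in YAML: its name, and indented under it one key for each argument. play_rows: Moves the arm, as the interface text tells. Shift numbers are shares of 0.15 m and turn numbers shares of 0.08 rad, none past 1 either way. Its arguments: {"type":"object","properties":{"rows":{"type":"array"},"squeeze":{"type":"number"}},"required":["rows"]}

```bash
mkdir -p pics; python3 - <<'E'
from plant import r
import cv2,pickle,numpy as np
d={}
for n in("scene","top"):
    c=r.capture(n);d[n]=c;cv2.imwrite(f"pics/{n}0.png",c["image"])
    R=np.array(c["R"]);print(n,-R.T@np.array(c["t"]),R[2],c["fx"])
pickle.dump(d,open("c0.pkl","wb"))
s=r.get_state();print(s["time_s"],s["tcp_pos"],s["eef_rot"],s["gripper_width"],s["contact_force"])
E
```

```text
scene [0.46472682 0.66990825 0.81884919] [ 0.12635116 -0.69020934 -0.71249312] 425.2222685823597
top [ 0.46183001 -0.02028051  0.7673886 ] [ 0.18535565  0.03862377 -0.98191216] 368.18796691713754
0.1 [ 0.16478555 -0.654092    0.1968965 ] [ 1.79914630e+02 -7.75485034e-03 -1.65861111e+02] 0.08719216486327026 [-0.25236416 -0.15488584 -1.12704313]
```

View pics/scene0.png

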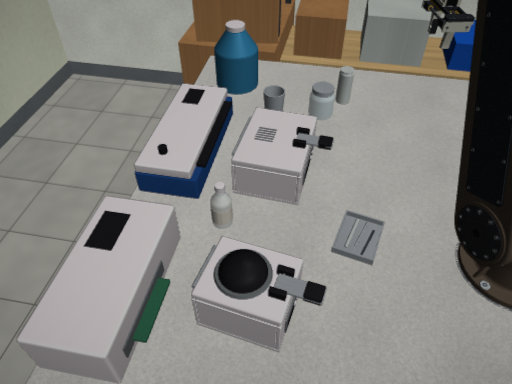

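View pics/top0.png

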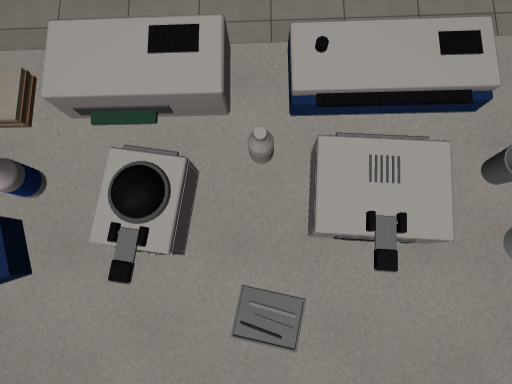

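The steriliser is the right-hand unit in the top view: lid corners are near (318,137), (451,141), (452,241) and (316,237), and its block is near (386,260). The domed unit is on the left.

```bash
cat > h.py <<'E'
import numpy as np,cv2
def ray(c,p,z):
    R=np.array(c["R"]);C=-R.T@np.array(c["t"])
    d=R.T@[(p[0]-c["cx"])/c["fx"],(p[1]-c["cy"])/c["fy"],1]
    return C+d*(z-C[2])/d[2]
def blob(im,x0,y0,x1,y1,th=45):
    m=(im[y0:y1,x0:x1].max(2)<th).astype(np.uint8)
    n,l,s,ce=cv2.connectedComponentsWithStats(m)
    k=1+np.argmax(s[1:,4]); pts=np.argwhere(l==k)[:,::-1]+[x0,y0]
    return cv2.minAreaRect(pts.astype(np.float32)),s[k]
E
python3 - <<'E'
import pickle;from h import *
d=pickle.load(open("c0.pkl","rb"))
t=d["top"];s=d["scene"]
b,st=blob(t["image"],365,244,410,280);print(b,st);bc=ray(t,b[0],.133);print("top block",bc)
for p in cv2.boxPoints(b):print(ray(t,p,.135))
b,st=blob(s["image"],316,130,345,155);print(b,st,"scene block",ray(s,b[0],.128))
# lid: bright region contour
im=t["image"];m=cv2.inRange(im[125:250,300:470],(165,165,165),(255,255,255))
m=cv2.morphologyEx(m,cv2.MORPH_CLOSE,np.ones((9,9)))
m=cv2.morphologyEx(m,cv2.MORPH_OPEN,np.ones((25,25)))
cs,_=cv2.findContours(m,0,2);c=max(cs,key=cv2.contourArea)+[300,125]
bx=cv2.boxPoints(cv2.minAreaRect(c.astype(np.float32)));print(bx)
for B in(bx,[(318,137),(451,141),(452,241),(316,237)]):
    P=np.array([ray(t,p,.12) for p in B]);print(P.round(3),P.mean(0))
    e=np.roll(P,-1,0)-P;print([(round(np.hypot(*v[:2]),3),round(np.degrees(np.arctan2(v[1],v[0])),1)) for v in e])
E
```

```text
((385.5, 259.5), (21.0, 23.0), 90.0) [  9   5  24  22 491]
top block [ 0.46041963 -0.21509605  0.133     ]
[ 0.47786613 -0.19673964  0.135     ]
[ 0.47751126 -0.23472169  0.135     ]
[ 0.44320212 -0.23200025  0.135     ]
[ 0.44346882 -0.19439834  0.135     ]
((325.06756591796875, 142.0946044921875), (12.658721923828125, 11.672327995300293), 9.462321281433105) [  2   6  15  13 143] scene block [ 0.45803063 -0.21362993  0.128     ]Traceback (most recent call last):
  File "<stdin>", line 11, in <module>
ValueError: max() iterable argument is empty
```

```bash
python3 - <<'E'
import pickle;from h import *
d=pickle.load(open("c0.pkl","rb"));t=d["top"]
im=t["image"];print(im[200,340],im[200,470],im[150,430])
g=cv2.cvtColor(im,6)[125:250,300:470];m=(g>int(im[200,340].mean())-14).astype(np.uint8)
m=cv2.morphologyEx(m,cv2.MORPH_OPEN,np.ones((5,5)))
m=cv2.morphologyEx(m,cv2.MORPH_CLOSE,np.ones((9,9)))
cs,_=cv2.findContours(m,0,2);c=max(cs,key=cv2.contourArea)+[300,125]
bx=cv2.boxPoints(cv2.minAreaRect(c.astype(np.float32)));print(bx)
for B in(bx,[(318,137),(451,141),(452,241),(316,237)]):
    P=np.array([ray(t,p,.12) for p in B]);print(P.round(3),P.mean(0))
    e=np.roll(P,-1,0)-P;print([(round(np.hypot(*v[:2]),3),round(np.degrees(np.arctan2(v[1],v[0])),1)) for v in e])
E
```

```text
[143 146 149] [121 127 132] [141 144 148]
[[313.66864 233.12413]
 [318.19537 135.79979]
 [456.50085 142.23259]
 [451.97412 239.55693]]
[[ 0.507 -0.099  0.12 ]
 [ 0.684 -0.114  0.12 ]
 [ 0.666 -0.36   0.12 ]
 [ 0.493 -0.334  0.12 ]] [ 0.58723393 -0.22668029  0.12      ]
[(np.float64(0.178), np.float64(-4.8)), (np.float64(0.247), np.float64(-94.1)), (np.float64(0.175), np.float64(171.4)), (np.float64(0.235), np.float64(86.7))]
[[ 0.681 -0.114  0.12 ]
 [ 0.668 -0.351  0.12 ]
 [ 0.491 -0.333  0.12 ]
 [ 0.5   -0.103  0.12 ]] [ 0.58499301 -0.22510442  0.12      ]
[(np.float64(0.237), np.float64(-93.1)), (np.float64(0.179), np.float64(174.5)), (np.float64(0.231), np.float64(87.7)), (np.float64(0.182), np.float64(-3.4))]
```

```bash
cat >> h.py <<'E'
from scipy.spatial.transform import Rotation as Ro
psi=np.radians(-4.2);u=np.array([np.cos(psi),np.sin(psi),0]);v=np.array([-u[1],u[0],0]);k=np.array([0,0,1.])
B0=np.array([.459,-.2148,.126])
def ori(tilt):
    t=np.radians(tilt);z=-np.cos(t)*k+np.sin(t)*u
    return np.c_[np.cross(v,z),v,z]
def pose(): 
    from plant import r
    s=r.get_state();print(s["time_s"],s["tcp_pos"].round(4),s["eef_rot"].round(2),s["contact_force"].round(1),round(s["gripper_width"],4),round(s["gripper_force"],1))
    return np.array(s["tcp_pos"]),Ro.from_euler("xyz",s["eef_rot"],degrees=True).as_matrix()
def step(P,R,P2,R2,q=3):
    s=np.round(R.T@(P2-P)/.15,q);d=np.round(Ro.from_matrix(R.T@R2).as_rotvec()/.08,q)
    return s,d,P+R@s*.15,R@Ro.from_rotvec(d*.08).as_matrix()
def plan(P,R,gs):  # gs: list of (grasp point, tilt)
    for g,t in gs:
        R2=ori(t);s,d,P,R=step(P,R,g+.019*R2[:,2],R2);print(s.tolist(),d.tolist())
E
python3 - <<'E'
from h import *
P,R=pose();R2=ori(25);rv=Ro.from_matrix(R.T@R2).as_rotvec();n=16
P2=B0+[0,0,.1]+.019*R2[:,2]
for i in range(1,n+1):
    s,d,P,R=step(P,R,P+(P2-P)/(n-i+1),R@Ro.from_rotvec(Ro.from_matrix(R.T@R2).as_rotvec()/(n-i+1)).as_matrix(),2);print(s,d)
print(P,P2)
E
```

```text
0.1 [ 0.1648 -0.6541  0.1969] [ 1.7991e+02 -1.0000e-02 -1.6586e+02] [-0.3 -0.2 -1.1] 0.0872 0.0
[-0.17  0.15 -0.  ] [ 0.06 -0.34  0.25]
[-0.16  0.15 -0.  ] [ 0.06 -0.34  0.25]
[-0.16  0.15  0.  ] [ 0.05 -0.34  0.25]
[-0.16  0.16  0.01] [ 0.06 -0.34  0.24]
[-0.15  0.16  0.01] [ 0.06 -0.34  0.25]
[-0.15  0.16  0.01] [ 0.05 -0.34  0.25]
[-0.15  0.17  0.02] [ 0.05 -0.34  0.24]
[-0.14  0.17  0.02] [ 0.06 -0.34  0.24]
[-0.14  0.17  0.02] [ 0.06 -0.34  0.25]
[-0.14  0.17  0.03] [ 0.05 -0.34  0.24]
[-0.13  0.18  0.03] [ 0.06 -0.34  0.25]
[-0.13  0.18  0.03] [ 0.05 -0.33  0.24]
[-0.12  0.18  0.03] [ 0.06 -0.34  0.25]
[-0.12  0.18  0.04] [ 0.05 -0.33  0.24]
[-0.11  0.19  0.04] [ 0.06 -0.34  0.25]
[-0.11  0.19  0.03] [ 0.05 -0.33  0.24]
[ 0.46615735 -0.21461618  0.20910998] [ 0.46700818 -0.21538808  0.20878015]
```

>>> play_rows:
  rows:
    - {"slide":[-0.17,0.15,0],"delta_rot":[0.06,-0.34,0.25],"fingers":1}
    - {"slide":[-0.16,0.15,0],"delta_rot":[0.06,-0.34,0.25],"fingers":1}
    - {"slide":[-0.16,0.15,0],"delta_rot":[0.05,-0.34,0.25],"fingers":1}
    - {"slide":[-0.16,0.16,0.01],"delta_rot":[0.06,-0.34,0.24],"fingers":1}
    - {"slide":[-0.15,0.16,0.01],"delta_rot":[0.06,-0.34,0.25],"fingers":1}
    - {"slide":[-0.15,0.16,0.01],"delta_rot":[0.05,-0.34,0.25],"fingers":1}
    - {"slide":[-0.15,0.17,0.02],"delta_rot":[0.05,-0.34,0.24],"fingers":1}
    - {"slide":[-0.14,0.17,0.02],"delta_rot":[0.06,-0.34,0.24],"fingers":1}

```text
time_s: 1.1
tcp_pos: [0.3155, -0.4328, 0.202]
eef_rot: [-178.9, 12.6, -174.9]
contact_force: [1.0, 0.6, -0.1]
gripper_width: 0.0874
gripper_force: 0.0
```

>>> play_rows:
  rows:
    - {"slide":[-0.14,0.17,0.02],"delta_rot":[0.06,-0.34,0.25],"fingers":1}
    - {"slide":[-0.14,0.17,0.03],"delta_rot":[0.05,-0.34,0.24],"fingers":1}
    - {"slide":[-0.13,0.18,0.03],"delta_rot":[0.06,-0.34,0.25],"fingers":1}
    - {"slide":[-0.13,0.18,0.03],"delta_rot":[0.05,-0.33,0.24],"fingers":1}
    - {"slide":[-0.12,0.18,0.03],"delta_rot":[0.06,-0.34,0.25],"fingers":1}
    - {"slide":[-0.12,0.18,0.04],"delta_rot":[0.05,-0.33,0.24],"fingers":1}
    - {"slide":[-0.11,0.19,0.04],"delta_rot":[0.06,-0.34,0.25],"fingers":1}
    - {"slide":[-0.11,0.19,0.03],"delta_rot":[0.05,-0.33,0.24],"fingers":1}

```text
time_s: 2.1
tcp_pos: [0.4664, -0.214, 0.2094]
eef_rot: [-180.0, 25.1, 175.8]
contact_force: [0.9, -1.1, 0.4]
gripper_width: 0.0877
gripper_force: 0.0
```

```bash
python3 - <<'E'
from h import *
from plant import r
import pickle
P,R=pose();c=r.capture("wrist");cv2.imwrite("pics/w1.png",c["image"]);pickle.dump((P,R,c),open("w1.pkl","wb"))
plan(P,R,[(B0+[0,0,.1-.02*i],25) for i in range(1,6)])
E
```

```text
2.1 [ 0.4664 -0.214   0.2094] [-179.96   25.08  175.8 ] [ 0.9 -1.1  0.4] 0.0877 0.0
[0.054, -0.009, 0.126] [-0.009, 0.017, -0.0]
[0.057, -0.0, 0.121] [-0.0, -0.0, -0.0]
[0.056, -0.0, 0.121] [-0.0, -0.0, -0.0]
[0.056, -0.0, 0.121] [-0.0, -0.0, -0.0]
[0.057, -0.0, 0.121] [-0.0, -0.0, -0.0]
```

View pics/w1.png

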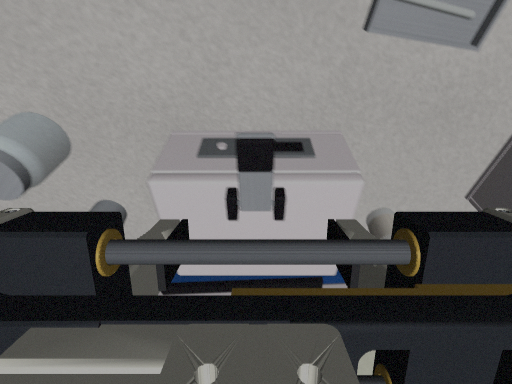

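The wrist view shows the block centred at about (255,152) over the lid's front, with the lid edges symmetric about it. I'll check this with a ray cast.

```bash
python3 - <<'E'
from h import *
import pickle
P,R,c=pickle.load(open("w1.pkl","rb"));T=np.array(c["T_tool_cam"])
C=P+R@T[:3,3]
im=c["image"];g=im.max(2)
print(C,g[120:185,255].tolist())
def cast(p,z):
    d=R@T[:3,:3]@[(p[0]-c["cx"])/c["fx"],(p[1]-c["cy"])/c["fy"],1];return (C+d*(z-C[2])/d[2]).round(4)
for p,z in [((236,171),.135),((274,171),.135),((236,138),.135),((274,138),.135),((152,174),.12),((361,174),.12)]:print(p,cast(p,z))
E
```

```text
[ 0.32772779 -0.20288014  0.34895909] [156, 158, 157, 155, 153, 151, 153, 151, 149, 151, 145, 138, 126, 117, 123, 129, 128, 108, 79, 22, 22, 27, 27, 26, 24, 24, 19, 31, 24, 27, 25, 24, 22, 24, 21, 22, 18, 21, 27, 30, 29, 20, 29, 21, 27, 29, 23, 27, 17, 24, 26, 59, 104, 123, 128, 132, 128, 129, 129, 128, 128, 130, 129, 129, 128]
(236, 171) [ 0.4771 -0.235   0.135 ]
(274, 171) [ 0.4798 -0.1981  0.135 ]
(236, 138) [ 0.4415 -0.2306  0.135 ]
(274, 138) [ 0.444  -0.1969  0.135 ]
(152, 174) [ 0.485 -0.326  0.12 ]
(361, 174) [ 0.501  -0.1066  0.12  ]
```

>>> play_rows:
  rows:
    - {"slide":[0.05,-0.01,0.126],"delta_rot":[0,0,0],"fingers":1}
    - {"slide":[0.056,0,0.121],"delta_rot":[0,0,0],"fingers":1}
    - {"slide":[0.056,0,0.121],"delta_rot":[0,0,0],"fingers":1}
    - {"slide":[0.056,0,0.121],"delta_rot":[0,0,0],"fingers":1}
    - {"slide":[0.056,0,0.121],"delta_rot":[0,0,0],"fingers":1}
    - {"slide":[0,0,0],"delta_rot":[0,0,0],"fingers":1}
  squeeze: 40

```text
time_s: 2.9
tcp_pos: [0.4661, -0.2167, 0.1075]
eef_rot: [-179.9, 24.8, 175.8]
contact_force: [0.6, -1.1, 0.6]
gripper_width: 0.0878
gripper_force: 0.0
```

>>> play_rows:
  rows:
    - {"slide":[0,0,0],"delta_rot":[0,0,0],"fingers":-1}
    - {"slide":[0,0,0],"delta_rot":[0,0,0],"fingers":-1}
    - {"slide":[0,0,0],"delta_rot":[0,0,0],"fingers":-1}
    - {"slide":[0,0,0],"delta_rot":[0,0,0],"fingers":-1}
    - {"slide":[0,0,0],"delta_rot":[0,0,0],"fingers":-1}
    - {"slide":[0,0,0],"delta_rot":[0,0,0],"fingers":-1}
  squeeze: 40

```text
time_s: 3.65
tcp_pos: [0.4674, -0.2174, 0.1094]
eef_rot: [-179.9, 25.0, 175.9]
contact_force: [-0.3, -16.1, -0.9]
gripper_width: 0.0336
gripper_force: 40.1
```

```bash
cat >> h.py <<'E'
def block(phi,th,B0=np.array([.460,-.2152,.126])):
    H=B0+.22*u-.026*k
    x=-.155-.065*np.cos(phi);z=.026+.065*np.sin(phi)
    return H+u*(x*np.cos(th)+z*np.sin(th))+k*(-x*np.sin(th)+z*np.cos(th))
E
python3 - <<'E'
from h import *
P,R=pose();off=P-.019*R[:,2]-block(0,0);print(off);off[1]=off[1]-.0008
plan(P,R,[(block(.6*i/8,0)+off,25-10*i/8) for i in range(1,9)]+[(block(.6,1.5*i/24)+off,15-17*i/24) for i in range(1,25)])
print(block(.6,1.5))
E
```

```text
3.65 [ 0.4674 -0.2174  0.1094] [-179.85   25.02  175.89] [ -0.3 -16.1  -0.9] 0.0336 40.1
[-0.00056245 -0.00156827  0.00056745]
[-0.012, -0.005, -0.029] [-0.024, 0.277, 0.017]
[-0.014, -0.0, -0.028] [-0.0, 0.273, -0.0]
[-0.015, -0.0, -0.027] [-0.0, 0.272, -0.0]
[-0.016, -0.0, -0.026] [-0.0, 0.273, -0.0]
[-0.018, -0.0, -0.025] [-0.0, 0.273, -0.0]
[-0.019, -0.0, -0.025] [-0.0, 0.272, -0.0]
[-0.021, -0.0, -0.022] [-0.0, 0.273, -0.0]
[-0.021, -0.0, -0.022] [-0.0, 0.273, -0.0]
[-0.049, -0.0, -0.076] [-0.0, 0.154, -0.0]
[-0.052, -0.0, -0.073] [-0.0, 0.155, -0.0]
[-0.056, -0.0, -0.07] [-0.0, 0.154, -0.0]
[-0.059, -0.0, -0.067] [-0.0, 0.155, -0.0]
[-0.063, -0.0, -0.064] [-0.0, 0.154, -0.0]
[-0.066, -0.0, -0.061] [-0.0, 0.155, -0.0]
[-0.069, -0.0, -0.058] [-0.0, 0.155, -0.0]
[-0.071, -0.0, -0.054] [-0.0, 0.154, -0.0]
[-0.074, -0.0, -0.05] [-0.0, 0.155, -0.0]
[-0.077, -0.0, -0.046] [-0.0, 0.154, -0.0]
[-0.078, -0.0, -0.042] [-0.0, 0.155, -0.0]
[-0.081, -0.0, -0.038] [-0.0, 0.154, -0.0]
[-0.083, -0.0, -0.034] [-0.0, 0.155, -0.0]
[-0.084, -0.0, -0.03] [-0.0, 0.154, -0.0]
[-0.086, -0.0, -0.026] [-0.0, 0.155, -0.0]
[-0.086, -0.0, -0.021] [-0.0, 0.154, -0.0]
[-0.088, -0.0, -0.016] [-0.0, 0.155, -0.0]
[-0.088, -0.0, -0.012] [-0.0, 0.154, -0.0]
[-0.089, -0.0, -0.008] [-0.0, 0.155, -0.0]
[-0.089, -0.0, -0.003] [-0.0, 0.154, -0.0]
[-0.09, -0.0, 0.002] [-0.0, 0.155, -0.0]
[-0.088, -0.0, 0.006] [-0.0, 0.155, -0.0]
[-0.089, -0.0, 0.01] [-0.0, 0.154, -0.0]
[-0.088, -0.0, 0.015] [-0.0, 0.155, -0.0]
[ 0.72706646 -0.23481213  0.3125595 ]
```

>>> play_rows:
  rows:
    - {"slide":[-0.012,-0.007,-0.029],"delta_rot":[0,0.275,0],"fingers":-1}
    - {"slide":[-0.014,0,-0.028],"delta_rot":[0,0.273,0],"fingers":-1}
    - {"slide":[-0.015,0,-0.027],"delta_rot":[0,0.273,0],"fingers":-1}
    - {"slide":[-0.016,0,-0.026],"delta_rot":[0,0.273,0],"fingers":-1}
    - {"slide":[-0.018,0,-0.025],"delta_rot":[0,0.273,0],"fingers":-1}
    - {"slide":[-0.019,0,-0.025],"delta_rot":[0,0.273,0],"fingers":-1}
    - {"slide":[-0.021,0,-0.022],"delta_rot":[0,0.273,0],"fingers":-1}
    - {"slide":[-0.021,0,-0.022],"delta_rot":[0,0.273,0],"fingers":-1}

```text
time_s: 4.65
tcp_pos: [0.4769, -0.2186, 0.1448]
eef_rot: [-179.9, 15.1, 175.9]
contact_force: [8.1, -5.2, -10.4]
gripper_width: 0.0318
gripper_force: 40.0
```

```bash
python3 - <<'E'
from h import *
from plant import r
P,R=pose();print(P-.019*R[:,2]-block(0.6,0))
c=r.capture("scene")["image"];cv2.imwrite("pics/s2.png",cv2.resize(c[60:220,180:400],None,fx=3,fy=3))
E
```

```text
4.65 [ 0.4769 -0.2186  0.1448] [-179.9    15.06  175.86] [  8.1  -5.2 -10.4] 0.0318 40.0
[ 0.00069858 -0.00219247  0.00046542]
```

View pics/s2.png

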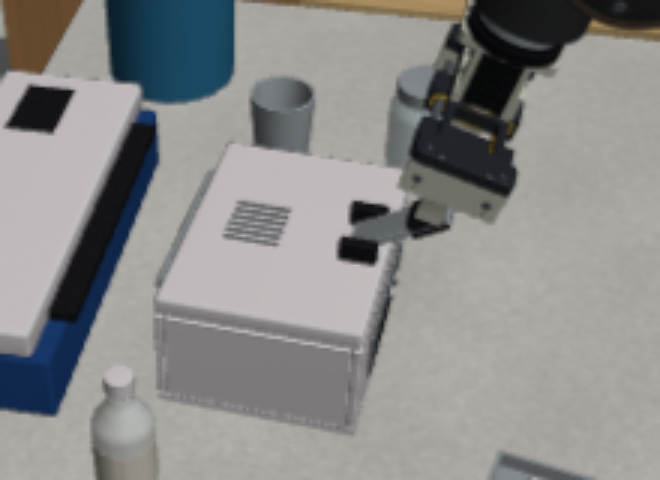

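The crop shows the paddle raised, the block held between the fingers near (430,225) and the lid still shut. Next I swing the lid.

>>> play_rows:
  rows:
    - {"slide":[-0.049,0,-0.076],"delta_rot":[0,0.155,0],"fingers":-1}
    - {"slide":[-0.052,0,-0.073],"delta_rot":[0,0.155,0],"fingers":-1}
    - {"slide":[-0.056,0,-0.07],"delta_rot":[0,0.155,0],"fingers":-1}
    - {"slide":[-0.059,0,-0.067],"delta_rot":[0,0.155,0],"fingers":-1}
    - {"slide":[-0.063,0,-0.064],"delta_rot":[0,0.155,0],"fingers":-1}
    - {"slide":[-0.066,0,-0.061],"delta_rot":[0,0.155,0],"fingers":-1}

```text
time_s: 5.45
tcp_pos: [0.5116, -0.221, 0.2148]
eef_rot: [-179.9, 10.6, 175.8]
contact_force: [6.0, -5.6, -13.4]
gripper_width: 0.0313
gripper_force: 40.0
```

```bash
python3 - <<'E'
from h import *
from plant import r
P,R=pose();print(P-.019*R[:,2]-block(0.6,.375))
c=r.capture("scene")["image"];cv2.imwrite("pics/s3.png",cv2.resize(c[60:220,180:400],None,fx=3,fy=3))
E
```

```text
5.45 [ 0.5116 -0.221   0.2148] [-179.93   10.6   175.82] [  6.   -5.6 -13.4] 0.0313 40.0
[-0.00053953 -0.00197333 -0.00127955]
```

View pics/s3.png

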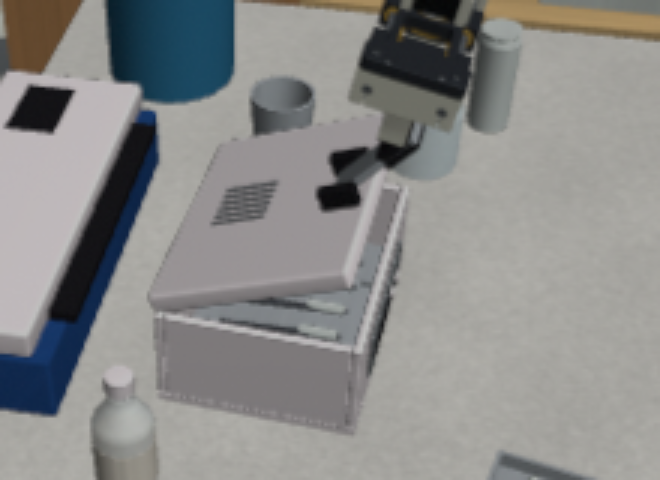

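The lid is following: it is open about 20° and the block is still held near (400,155). I'll continue.

>>> play_rows:
  rows:
    - {"slide":[-0.069,0,-0.058],"delta_rot":[0,0.155,0],"fingers":-1}
    - {"slide":[-0.071,0,-0.054],"delta_rot":[0,0.155,0],"fingers":-1}
    - {"slide":[-0.074,0,-0.05],"delta_rot":[0,0.155,0],"fingers":-1}
    - {"slide":[-0.077,0,-0.046],"delta_rot":[0,0.155,0],"fingers":-1}
    - {"slide":[-0.078,0,-0.042],"delta_rot":[0,0.155,0],"fingers":-1}
    - {"slide":[-0.081,0,-0.038],"delta_rot":[0,0.155,0],"fingers":-1}
    - {"slide":[-0.083,0,-0.034],"delta_rot":[0,0.155,0],"fingers":-1}
    - {"slide":[-0.084,0,-0.03],"delta_rot":[0,0.155,0],"fingers":-1}

```text
time_s: 6.5
tcp_pos: [0.594, -0.2268, 0.2793]
eef_rot: [-180.0, 4.7, 175.8]
contact_force: [-0.1, -1.0, -0.8]
gripper_width: 0.0255
gripper_force: 0.0
```

```bash
python3 - <<'E'
from h import *
P,R=pose();print(P-.019*R[:,2]-block(0.6,.875))
E
```

```text
6.5 [ 0.594  -0.2268  0.2793] [-179.96    4.73  175.79] [-0.1 -1.  -0.8] 0.0255 0.0
[-0.00157877 -0.0016791  -0.00212529]
```

```bash
python3 - <<'E'
from h import *
from plant import r
import pickle
pose()
c=r.capture("scene");pickle.dump(c,open("s4.pkl","wb"));cv2.imwrite("pics/s4.png",cv2.resize(c["image"][20:220,180:400],None,fx=3,fy=3)[:600])
E
```

```text
6.5 [ 0.594  -0.2268  0.2793] [-179.96    4.73  175.79] [-0.1 -1.  -0.8] 0.0255 0.0
```

View pics/s4.png

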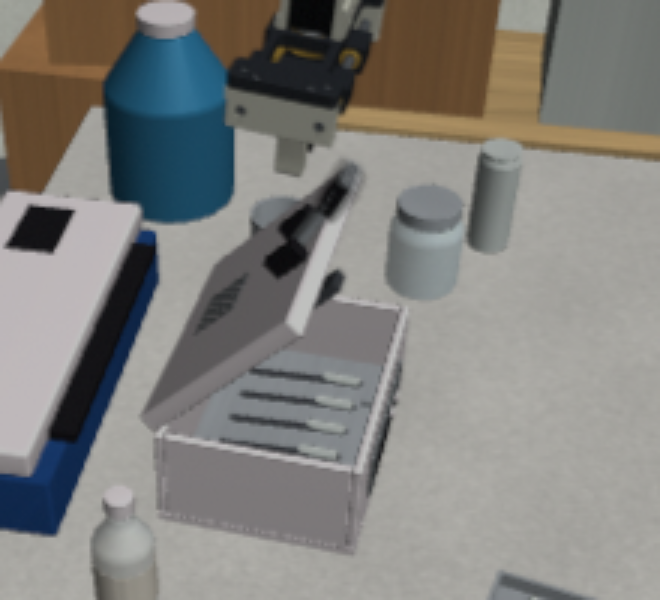

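The grip slipped because the block spun between the pads. The lid is holding at about 50°, with the block at crop (345,175), just below the fingertips. I'll back off upward, measure the lid angle, then regrasp with the tool tilted so it can turn together with the block.

>>> play_rows:
  rows:
    - {"slide":[0,0,-0.2],"delta_rot":[0,-0.9,0],"fingers":-1}
    - {"slide":[0.1,0,-0.2],"delta_rot":[0,-0.9,0],"fingers":-1}
    - {"slide":[0.2,0,-0.2],"delta_rot":[0,-0.9,0],"fingers":1}
    - {"slide":[0.2,0,-0.1],"delta_rot":[0,-0.9,0],"fingers":1}
    - {"slide":[0.2,0,0],"delta_rot":[0,-0.9,0],"fingers":1}
    - {"slide":[0.2,0,0],"delta_rot":[0,-0.9,0],"fingers":1}
    - {"slide":[0,0,0],"delta_rot":[0,-0.9,0],"fingers":1}
    - {"slide":[0,0,0],"delta_rot":[0,0,0],"fingers":1}
  squeeze: 60

```text
time_s: 7.55
tcp_pos: [0.4476, -0.216, 0.3425]
eef_rot: [-179.9, 34.0, 175.9]
contact_force: [0.8, 0.2, 0.3]
gripper_width: 0.0555
gripper_force: 0.0
```

```bash
python3 - <<'E'
from h import *
from plant import r
import pickle
P,R=pose();s=r.capture("scene");t=r.capture("top");w=r.capture("wrist");pickle.dump((P,R,s,t,w),open("c5.pkl","wb"))
o=np.zeros((600,800,3),np.uint8)
o[:300,:400]=cv2.resize(s["image"][40:190,200:400],None,fx=2,fy=2)
o[300:,:400]=cv2.resize(t["image"][110:260,290:490],None,fx=2,fy=2)
o[:300,400:]=cv2.resize(w["image"],(400,300))
cv2.imwrite("pics/c5.png",o)
H=block(0,0)+.22*u-.026*k
for n,c in(("s",s),("t",t)):
  for th in(.7,.8,.9,1.0):
    X=block(0,th);q=np.array(c["R"])@X+c["t"];print(n,th,X.round(3),q[0]/q[2]*c["fx"]+c["cx"],q[1]/q[2]*c["fy"]+c["cy"])
E
```

```text
7.55 [ 0.4476 -0.216   0.3425] [-179.92   34.04  175.87] [0.8 0.2 0.3] 0.0555 0.0
s 0.7 [ 0.528 -0.22   0.262] 302.15903841464694 93.02436861697613
s 0.8 [ 0.545 -0.221  0.276] 295.61990837011825 86.7747262996034
s 0.9 [ 0.563 -0.223  0.288] 288.3925342421648 81.01826636345476
s 1.0 [ 0.583 -0.224  0.299] 280.57072390857695 75.84750466717021
t 0.7 [ 0.528 -0.22   0.262] 414.99221457519803 208.7046192054772
t 0.8 [ 0.545 -0.221  0.276] 418.9968071175656 194.68222925553698
t 0.9 [ 0.563 -0.223  0.288] 422.61175514160766 179.2979881491997
t 1.0 [ 0.583 -0.224  0.299] 425.731825750348 162.82810852821024
```

View pics/c5.png

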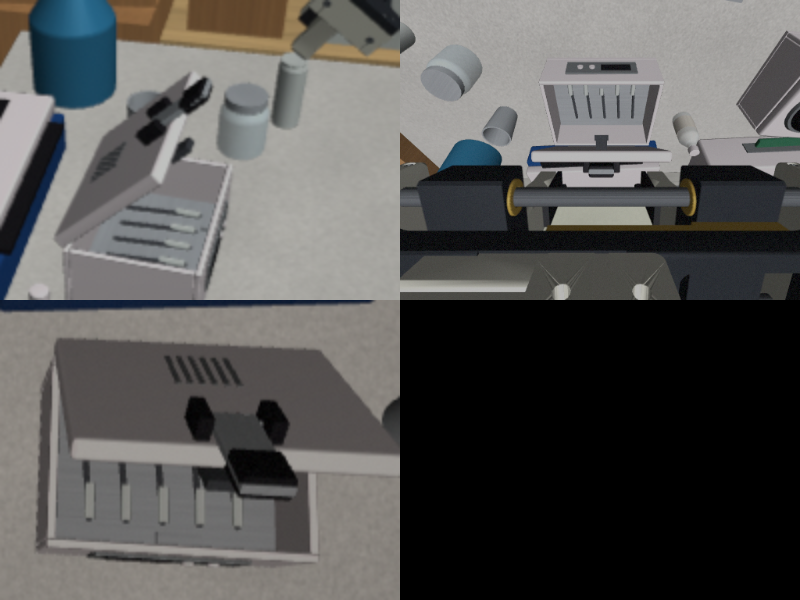

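The scene crop puts the block at (298,86) and the top view at about (421,197). Both agree with lid angle ≈ 0.785 rad and paddle down.

```bash
python3 - <<'E'
from h import *
P,R=pose();o=-.0015*v;th=.785;z=ori(40)[:,2];B=block(0,th)+o
plan(P,R,[(B-z*.08+(-u*.02)*(1),36),(B-z*.07,38),(B-z*.05,40),(B-z*.03,40),(B-z*.01,40),(B,40)])
print("lift")
R=ori(40);P=B+.019*R[:,2]
n=20;g=[]
for i in range(1,n+1):
    ph=.15*min(1,i/6);t=th+(1.5-th)*i/n;g.append((block(ph,t)+o,40-np.degrees(ph+t-th)))
plan(P,R,g);print(g[-1],P)
E
```

```text
7.7 [ 0.4498 -0.2162  0.3432] [-179.89   33.94  175.9 ] [ 0.6 -0.2 -0.4] 0.0679 0.0
[-0.093, 0.002, 0.25] [-0.013, -0.45, 0.017]
[-0.117, -0.0, 0.145] [0.0, -0.437, 0.0]
[-0.009, -0.0, 0.133] [0.0, -0.436, 0.0]
[-0.0, -0.0, 0.134] [0.0, 0.0, 0.0]
[-0.0, -0.0, 0.133] [0.0, 0.0, 0.0]
[-0.0, -0.0, 0.067] [0.0, 0.0, 0.0]
lift
[-0.056, 0.0, 0.002] [0.0, 0.759, 0.0]
[-0.056, 0.0, 0.001] [0.0, 0.76, 0.0]
[-0.056, 0.0, -0.0] [0.0, 0.759, 0.0]
[-0.056, 0.0, -0.001] [0.0, 0.759, 0.0]
[-0.056, 0.0, -0.002] [0.0, 0.76, 0.0]
[-0.056, -0.0, -0.003] [0.0, 0.759, 0.0]
[-0.048, -0.0, -0.003] [0.0, 0.447, 0.0]
[-0.049, -0.0, -0.003] [0.0, 0.447, 0.0]
[-0.048, 0.0, -0.003] [0.0, 0.447, 0.0]
[-0.048, -0.0, -0.003] [0.0, 0.447, 0.0]
[-0.049, 0.0, -0.004] [0.0, 0.447, 0.0]
[-0.048, -0.0, -0.003] [0.0, 0.446, 0.0]
[-0.048, -0.0, -0.003] [0.0, 0.447, 0.0]
[-0.049, -0.0, -0.003] [-0.0, 0.447, 0.0]
[-0.048, 0.0, -0.003] [-0.0, 0.447, 0.0]
[-0.048, 0.0, -0.003] [-0.0, 0.447, 0.0]
[-0.048, -0.0, -0.004] [-0.0, 0.447, 0.0]
[-0.049, 0.0, -0.003] [-0.0, 0.447, 0.0]
[-0.048, 0.0, -0.003] [-0.0, 0.447, 0.0]
[-0.048, -0.0, -0.003] [-0.0, 0.446, 0.0]
(array([ 0.69935877, -0.23428145,  0.32124712]), np.float64(-9.5608492788162)) [ 0.55460011 -0.22365104  0.25933879]
```

>>> play_rows:
  rows:
    - {"slide":[-0.093,0,0.25],"delta_rot":[-0.01,-0.45,0.01],"fingers":1}
    - {"slide":[-0.117,0,0.145],"delta_rot":[0,-0.437,0],"fingers":1}
    - {"slide":[-0.009,0,0.133],"delta_rot":[0,-0.436,0],"fingers":1}
    - {"slide":[0,0,0.134],"delta_rot":[0,0,0],"fingers":1}
    - {"slide":[0,0,0.133],"delta_rot":[0,0,0],"fingers":1}
    - {"slide":[0,0,0.067],"delta_rot":[0,0,0],"fingers":1}
    - {"slide":[0,0,0],"delta_rot":[0,0,0],"fingers":1}

```text
time_s: 8.57
tcp_pos: [0.5544, -0.2239, 0.2575]
eef_rot: [-180.0, 39.9, 175.8]
contact_force: [0.3, 1.0, 0.4]
gripper_width: 0.0877
gripper_force: 0.0
```

>>> play_rows:
  rows:
    - {"slide":[0,0,0],"delta_rot":[0,0,0],"fingers":-1}
    - {"slide":[0,0,0],"delta_rot":[0,0,0],"fingers":-1}
    - {"slide":[0,0,0],"delta_rot":[0,0,0],"fingers":-1}
    - {"slide":[0,0,0],"delta_rot":[0,0,0],"fingers":-1}
    - {"slide":[0,0,0],"delta_rot":[0,0,0],"fingers":-1}
    - {"slide":[0,0,0],"delta_rot":[0,0,0],"fingers":-1}
  squeeze: 60

```text
time_s: 9.32
tcp_pos: [0.5539, -0.2241, 0.2587]
eef_rot: [-180.0, 40.0, 175.8]
contact_force: [0.2, -4.3, 0.1]
gripper_width: 0.0351
gripper_force: 60.0
```

Good grip at 35 mm. Now I'll turn the tool and lid together.

>>> play_rows:
  rows:
    - {"slide":[-0.056,0,0.002],"delta_rot":[0,0.76,0],"fingers":-1}
    - {"slide":[-0.056,0,0.001],"delta_rot":[0,0.76,0],"fingers":-1}
    - {"slide":[-0.056,0,0],"delta_rot":[0,0.76,0],"fingers":-1}
    - {"slide":[-0.056,0,-0.001],"delta_rot":[0,0.76,0],"fingers":-1}
    - {"slide":[-0.056,0,-0.002],"delta_rot":[0,0.76,0],"fingers":-1}
    - {"slide":[-0.056,0,-0.003],"delta_rot":[0,0.76,0],"fingers":-1}
    - {"slide":[-0.048,0,-0.003],"delta_rot":[0,0.447,0],"fingers":-1}
    - {"slide":[-0.048,0,-0.003],"delta_rot":[0,0.447,0],"fingers":-1}

```text
time_s: 10.32
tcp_pos: [0.6073, -0.228, 0.2887]
eef_rot: [-180.0, 14.5, 175.8]
contact_force: [-7.3, 1.0, 0.1]
gripper_width: 0.0351
gripper_force: 60.0
```

```bash
python3 - <<'E'
from h import *
P,R=pose();print(P-.019*R[:,2]-block(.15,.785+.715*.4))
E
```

```text
10.325 [ 0.6073 -0.228   0.2887] [-179.99   14.55  175.78] [-7.3  1.   0.1] 0.0351 60.0
[-0.00336961 -0.00178259 -0.00250986]
```

>>> play_rows:
  rows:
    - {"slide":[-0.048,0,-0.003],"delta_rot":[0,0.447,0],"fingers":-1}
    - {"slide":[-0.048,0,-0.003],"delta_rot":[0,0.447,0],"fingers":-1}
    - {"slide":[-0.048,0,-0.003],"delta_rot":[0,0.447,0],"fingers":-1}
    - {"slide":[-0.048,0,-0.003],"delta_rot":[0,0.447,0],"fingers":-1}
    - {"slide":[-0.048,0,-0.003],"delta_rot":[0,0.447,0],"fingers":-1}
    - {"slide":[-0.048,0,-0.003],"delta_rot":[0,0.447,0],"fingers":-1}

```text
time_s: 11.08
tcp_pos: [0.6499, -0.2311, 0.3001]
eef_rot: [-180.0, 2.4, 175.8]
contact_force: [-6.7, 1.6, 3.4]
gripper_width: 0.0351
gripper_force: 60.0
```

>>> play_rows:
  rows:
    - {"slide":[-0.048,0,-0.003],"delta_rot":[0,0.447,0],"fingers":-1}
    - {"slide":[-0.048,0,-0.003],"delta_rot":[0,0.447,0],"fingers":-1}
    - {"slide":[-0.048,0,-0.003],"delta_rot":[0,0.447,0],"fingers":-1}
    - {"slide":[-0.048,0,-0.003],"delta_rot":[0,0.447,0],"fingers":-1}
    - {"slide":[-0.048,0,-0.003],"delta_rot":[0,0.447,0],"fingers":-1}
    - {"slide":[-0.048,0,-0.003],"delta_rot":[0,0.447,0],"fingers":-1}
    - {"slide":[0,0,0],"delta_rot":[0,0,0],"fingers":-1}

```text
time_s: 11.95
tcp_pos: [0.6948, -0.2343, 0.3019]
eef_rot: [-179.9, -9.7, 175.8]
contact_force: [-5.3, 1.4, 7.4]
gripper_width: 0.0355
gripper_force: 60.0
```

```bash
python3 - <<'E'
from h import *
from plant import r
P,R=pose();G=P-.019*R[:,2];print(G-block(.15,1.5))
from scipy.optimize import fsolve
print(fsolve(lambda a:[(G-block(*a))@u,(G-block(*a))@k],[.15,1.5]))
s=r.capture("scene");t=r.capture("top")
o=np.zeros((600,400,3),np.uint8)
o[:300,:400]=cv2.resize(s["image"][40:190,200:400],None,fx=2,fy=2)
o[300:,:400]=cv2.resize(t["image"][110:260,290:490],None,fx=2,fy=2)
cv2.imwrite("pics/c6.png",o)
E
```

```text
11.95 [ 0.6948 -0.2343  0.3019] [-179.93   -9.75  175.83] [-5.3  1.4  7.4] 0.0355 60.0
[-0.00150385 -0.00171771 -0.00064689]
[-0.01700095  1.54285595]
```

View pics/c6.png

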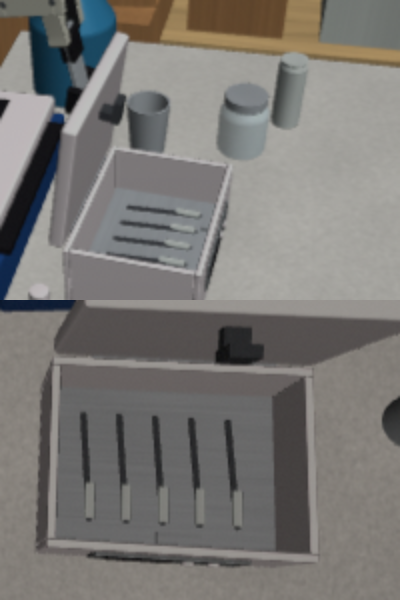

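Both views show the lid standing almost upright, with its front edge at the top near crop (125,40) and the casing open. I'll release and back off upward.

>>> play_rows:
  rows:
    - {"slide":[0,0,0],"delta_rot":[0,0,0],"fingers":1}
    - {"slide":[0,0,0],"delta_rot":[0,0,0],"fingers":1}
    - {"slide":[0,0,0],"delta_rot":[0,0,0],"fingers":1}
    - {"slide":[0,0,0],"delta_rot":[0,0,0],"fingers":1}
    - {"slide":[0,0,0],"delta_rot":[0,0,0],"fingers":1}

```text
time_s: 12.68
tcp_pos: [0.695, -0.2342, 0.3013]
eef_rot: [-180.0, -9.6, 175.8]
contact_force: [-0.2, -0.3, 0.3]
gripper_width: 0.0794
gripper_force: 0.0
```

>>> play_rows:
  rows:
    - {"slide":[0,0,-0.1],"delta_rot":[0,0,0],"fingers":1}
    - {"slide":[0,0,-0.2],"delta_rot":[0,0,0],"fingers":1}
    - {"slide":[0,0,-0.2],"delta_rot":[0,0,0],"fingers":1}
    - {"slide":[0,0,-0.2],"delta_rot":[0,-0.5,0],"fingers":1}
    - {"slide":[0.2,0,0],"delta_rot":[0,-0.8,0],"fingers":1}
    - {"slide":[0.3,0,0],"delta_rot":[0,-0.8,0],"fingers":1}
    - {"slide":[0.3,0,0],"delta_rot":[0,-0.8,0],"fingers":1}
    - {"slide":[0.3,0,0],"delta_rot":[0,0,0],"fingers":1}

```text
time_s: 13.68
tcp_pos: [0.5458, -0.2235, 0.4104]
eef_rot: [-180.0, 4.0, 175.8]
contact_force: [-0.3, 0.6, 0.2]
gripper_width: 0.0875
gripper_force: 0.0
```

>>> play_rows:
  rows:
    - {"slide":[0.3,0,0],"delta_rot":[0,0,0],"fingers":1}
    - {"slide":[0.3,0,0],"delta_rot":[0,0,0],"fingers":1}
    - {"slide":[0,0,0],"delta_rot":[0,0,0],"fingers":1}
    - {"slide":[0,0,0],"delta_rot":[0,0,0],"fingers":1}

```text
time_s: 14.18
tcp_pos: [0.4587, -0.2169, 0.4034]
eef_rot: [-180.0, 3.8, 175.8]
contact_force: [0.0, 0.2, -0.5]
gripper_width: 0.0875
gripper_force: 0.0
```

```bash
python3 - <<'E'
from h import *
from plant import r
pose()
s=r.capture("scene")
cv2.imwrite("pics/c7.png",s["image"])
H=block(0,0)+.22*u-.026*k
def pr(X):q=np.array(s["R"])@X+s["t"];return (q[:2]/q[2]*[s["fx"],s["fy"]]+[s["cx"],s["cy"]]).round(1)
for th in(1.3,1.4,1.5,1.6):
    print(th,"block",pr(block(0,th)),"front top corner +y",pr(H+.12*v+u*(-.18*np.cos(th)+.02*np.sin(th))+k*(.18*np.sin(th)+.02*np.cos(th))),
     "inner corner",pr(H+.12*v+u*(-.18*np.cos(th))+k*(.18*np.sin(th))))
E
```

```text
14.175 [ 0.4587 -0.2169  0.4034] [-179.99    3.8   175.81] [ 0.   0.2 -0.5] 0.0875 0.0
1.3 block [254.7  64.6] front top corner +y [238.3 106.9] inner corner [246.7 110.2]
1.4 block [245.7  62.5] front top corner +y [230.6 104.9] inner corner [239.1 107.5]
1.5 block [236.7  61.3] front top corner +y [222.9 103.6] inner corner [231.4 105.5]
1.6 block [227.8  60.9] front top corner +y [215.3 103.1] inner corner [223.7 104.2]
```

View pics/c7.png

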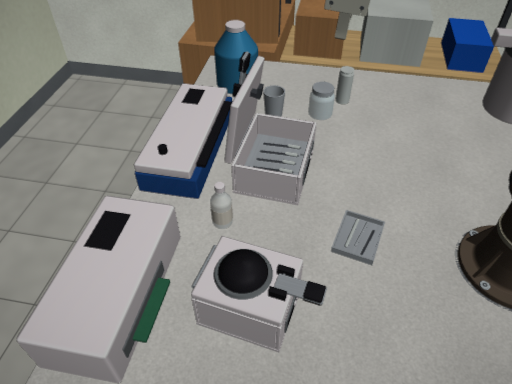

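The lid is standing, the block is near (244,62) and the dome unit is shut. I'll zoom in to pin down the angle.

```bash
python3 - <<'E'
import cv2
i=cv2.imread("pics/c7.png");cv2.imwrite("pics/c8.png",cv2.resize(i[50:125,215:275],None,fx=8,fy=8,interpolation=cv2.INTER_CUBIC))
E
```

```text
(no output)
```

View pics/c8.png

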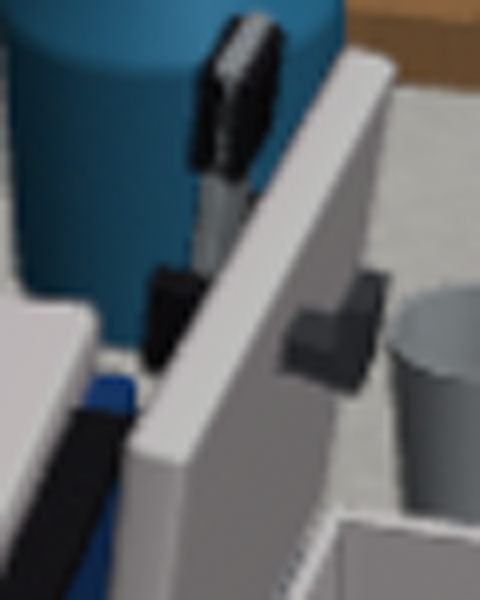

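The corner and block pixels all agree on about 1.41 rad (81°). There is plenty of time, so I'll regrasp and bring it closer to upright, this time allowing for the paddle lifting first.

```bash
python3 - <<'E'
from h import *
P,R=pose();o=-.0015*v;th=1.41;z=ori(20)[:,2];B=block(0,th)+o;R2=ori(20);P2=B-z*.07+.019*z;n=5
print(B)
for i in range(1,n+1):
    s,d,P,R=step(P,R,P+(P2-P)/(n-i+1),R@Ro.from_rotvec(Ro.from_matrix(R.T@R2).as_rotvec()/(n-i+1)).as_matrix());print(s,d)
plan(P,R,[(B-z*.045,20),(B-z*.02,20),(B,20)])
print("lift");R=R2;P=B+.019*z
g=[(block(.4*i/6,th)+o,20-np.degrees(.4*i/6)) for i in range(1,7)]+[(block(.4,th+.13*i/4)+o,20-np.degrees(.4+.13*i/4)) for i in range(1,5)]
plan(P,R,g);print(g[-1])
E
```

```text
14.225 [ 0.4591 -0.2168  0.4028] [-179.99    3.73  175.81] [ 0.6 -0.4 -1. ] 0.0877 0.0
[ 0.66976665 -0.23210834  0.32132473]
[-0.255  0.     0.062] [-0.    -0.71   0.001]
[-0.251  0.     0.076] [-0.    -0.71   0.001]
[-0.246  0.     0.09 ] [-0.001 -0.71   0.   ]
[-0.241  0.001  0.104] [-0.    -0.71   0.001]
[-0.234  0.     0.117] [-0.001 -0.709  0.   ]
[-0.0, 0.0, 0.166] [0.0, -0.0, 0.0]
[-0.0, 0.0, 0.167] [0.0, -0.0, 0.0]
[-0.0, 0.0, 0.133] [0.0, -0.0, 0.0]
lift
[-0.02, 0.0, 0.006] [0.0, 0.833, 0.0]
[-0.019, -0.0, 0.006] [0.0, 0.834, -0.0]
[-0.02, -0.0, 0.006] [0.0, 0.833, -0.0]
[-0.02, 0.0, 0.006] [0.0, 0.833, -0.0]
[-0.02, -0.0, 0.006] [0.0, 0.834, -0.0]
[-0.019, -0.0, 0.006] [0.0, 0.833, -0.0]
[-0.044, -0.0, 0.002] [0.0, 0.406, 0.0]
[-0.044, -0.0, 0.002] [0.0, 0.407, 0.0]
[-0.044, -0.0, 0.002] [0.0, 0.406, -0.0]
[-0.043, -0.0, 0.002] [0.0, 0.406, -0.0]
(array([ 0.72385109, -0.23608005,  0.31634706]), np.float64(-10.366763141933632))
```

>>> play_rows:
  rows:
    - {"slide":[-0.255,0,0.062],"delta_rot":[0,-0.71,0],"fingers":1}
    - {"slide":[-0.251,0,0.076],"delta_rot":[0,-0.71,0],"fingers":1}
    - {"slide":[-0.246,0,0.09],"delta_rot":[0,-0.71,0],"fingers":1}
    - {"slide":[-0.241,0,0.104],"delta_rot":[0,-0.71,0],"fingers":1}
    - {"slide":[-0.234,0,0.117],"delta_rot":[0,-0.71,0],"fingers":1}
    - {"slide":[0,0,0],"delta_rot":[0,0,0],"fingers":1}

```text
time_s: 14.98
tcp_pos: [0.6533, -0.2308, 0.3654]
eef_rot: [180.0, 19.7, 175.8]
contact_force: [-0.8, -0.5, -0.6]
gripper_width: 0.0873
gripper_force: 0.0
```

>>> play_rows:
  rows:
    - {"slide":[0,0,0.166],"delta_rot":[0,0,0],"fingers":1}
    - {"slide":[0,0,0.167],"delta_rot":[0,0,0],"fingers":1}
    - {"slide":[0,0,0.133],"delta_rot":[0,0,0],"fingers":1}
    - {"slide":[0,0,0],"delta_rot":[0,0,0],"fingers":1}

```text
time_s: 15.48
tcp_pos: [0.6752, -0.2326, 0.301]
eef_rot: [-180.0, 19.7, 175.8]
contact_force: [0.1, 0.2, -0.6]
gripper_width: 0.0874
gripper_force: 0.0
```

>>> play_rows:
  rows:
    - {"slide":[0,0,0],"delta_rot":[0,0,0],"fingers":-1}
    - {"slide":[0,0,0],"delta_rot":[0,0,0],"fingers":-1}
    - {"slide":[0,0,0],"delta_rot":[0,0,0],"fingers":-1}
    - {"slide":[0,0,0],"delta_rot":[0,0,0],"fingers":-1}
    - {"slide":[0,0,0],"delta_rot":[0,0,0],"fingers":-1}
    - {"slide":[0,0,0],"delta_rot":[0,0,0],"fingers":-1}
  squeeze: 60

```text
time_s: 16.23
tcp_pos: [0.6757, -0.2329, 0.3034]
eef_rot: [-180.0, 20.0, 175.8]
contact_force: [-0.2, -0.6, 0.6]
gripper_width: 0.0346
gripper_force: 60.0
```

>>> play_rows:
  rows:
    - {"slide":[-0.02,0,0.006],"delta_rot":[0,0.833,0],"fingers":-1}
    - {"slide":[-0.02,0,0.006],"delta_rot":[0,0.833,0],"fingers":-1}
    - {"slide":[-0.02,0,0.006],"delta_rot":[0,0.833,0],"fingers":-1}
    - {"slide":[-0.02,0,0.006],"delta_rot":[0,0.833,0],"fingers":-1}
    - {"slide":[-0.02,0,0.006],"delta_rot":[0,0.833,0],"fingers":-1}
    - {"slide":[-0.02,0,0.006],"delta_rot":[0,0.833,0],"fingers":-1}

```text
time_s: 16.98
tcp_pos: [0.6946, -0.2343, 0.3025]
eef_rot: [-180.0, -3.0, 175.8]
contact_force: [-0.8, 1.1, 4.8]
gripper_width: 0.0344
gripper_force: 60.0
```

>>> play_rows:
  rows:
    - {"slide":[-0.044,0,0.002],"delta_rot":[0,0.406,0],"fingers":-1}
    - {"slide":[-0.044,0,0.002],"delta_rot":[0,0.406,0],"fingers":-1}
    - {"slide":[-0.044,0,0.002],"delta_rot":[0,0.406,0],"fingers":-1}
    - {"slide":[-0.044,0,0.002],"delta_rot":[0,0.406,0],"fingers":-1}
    - {"slide":[0,0,0],"delta_rot":[0,0,0],"fingers":-1}
    - {"slide":[0,0,0],"delta_rot":[0,0,0],"fingers":-1}

```text
time_s: 17.73
tcp_pos: [0.7195, -0.236, 0.2973]
eef_rot: [-180.0, -10.5, 175.8]
contact_force: [-4.7, 1.9, 2.1]
gripper_width: 0.0344
gripper_force: 60.0
```

>>> play_rows:
  rows:
    - {"slide":[0,0,0],"delta_rot":[0,0,0],"fingers":1}
    - {"slide":[0,0,0],"delta_rot":[0,0,0],"fingers":1}
    - {"slide":[0,0,0],"delta_rot":[0,0,0],"fingers":1}
    - {"slide":[0,0,0],"delta_rot":[0,0,0],"fingers":1}
    - {"slide":[0,0,0],"delta_rot":[0,0,0],"fingers":1}

```text
time_s: 18.35
tcp_pos: [0.7204, -0.2361, 0.2975]
eef_rot: [-180.0, -10.4, 175.8]
contact_force: [-0.3, 0.3, 0.5]
gripper_width: 0.0796
gripper_force: 0.0
```

>>> play_rows:
  rows:
    - {"slide":[0,0,-0.1],"delta_rot":[0,0,0],"fingers":1}
    - {"slide":[0,0,-0.2],"delta_rot":[0,0,0],"fingers":1}
    - {"slide":[0,0,-0.2],"delta_rot":[0,0,0],"fingers":1}
    - {"slide":[0,0,-0.2],"delta_rot":[0,-0.5,0],"fingers":1}
    - {"slide":[0.2,0,0],"delta_rot":[0,-0.8,0],"fingers":1}
    - {"slide":[0.3,0,0],"delta_rot":[0,-0.8,0],"fingers":1}
    - {"slide":[0.3,0,0],"delta_rot":[0,-0.8,0],"fingers":1}
    - {"slide":[0.3,0,0],"delta_rot":[0,0,0],"fingers":1}

```text
time_s: 19.35
tcp_pos: [0.5726, -0.2255, 0.4087]
eef_rot: [-180.0, 3.2, 175.8]
contact_force: [0.4, 0.3, 0.7]
gripper_width: 0.0875
gripper_force: 0.0
```

>>> play_rows:
  rows:
    - {"slide":[0.3,0,0],"delta_rot":[0,0,0],"fingers":1}
    - {"slide":[0.3,0,0],"delta_rot":[0,0,0],"fingers":1}
    - {"slide":[0,0,0],"delta_rot":[0,0,0],"fingers":1}
    - {"slide":[0,0,0],"delta_rot":[0,0,0],"fingers":1}

```text
time_s: 19.85
tcp_pos: [0.4855, -0.2188, 0.4028]
eef_rot: [-180.0, 3.0, 175.8]
contact_force: [-0.2, 1.0, 0.6]
gripper_width: 0.0876
gripper_force: 0.0
```

```bash
python3 - <<'E'
from h import *
from plant import r
pose();i=r.capture("scene")["image"]
cv2.imwrite("pics/c9.png",cv2.resize(i[50:125,205:275],None,fx=8,fy=8,interpolation=cv2.INTER_CUBIC))
E
```

```text
19.85 [ 0.4855 -0.2188  0.4028] [-179.99    3.01  175.81] [-0.2  1.   0.6] 0.0876 0.0
```

View pics/c9.png

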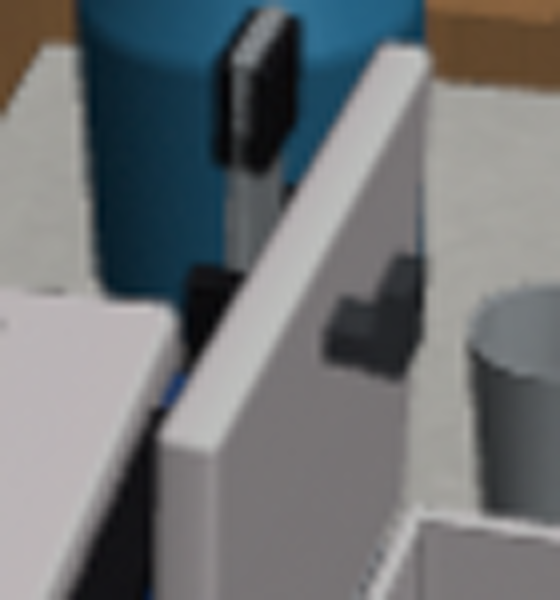

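The upper corners are at (225,105) and (232,107) and the block is at (237,61), so the lid is at about 1.49 rad (85°). It holds by itself with the arm clear.

```bash
python3 -c "
from plant import r
print(r.close_job())"
```

```text
the job is handed in; nothing more can be done
None
```

The steriliser lid now stands at about 85° and holds on its own with the arm clear and the dome-topped unit still shut; the block slipped from the grip once at about 45°, so I regrasped it twice, and I handed the job in at about 20 s.

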